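# Close the balance's draught shield and tare

### The job

An empty aluminium dish stands on the pan of the laboratory balance and both sliding glass side doors of its draught shield have been left open. Gently push both doors fully shut by their upright grips, and only then press the long tare key on the front ledge right down and let it come up again. Do not press the small round keys, and leave the dish on the pan and the things lying around the balance where they are.

Things in the scene. Friction and masses are not known exactly. Their poses are not given: they have to be found in the camera images.
- balance: Fixed balance, 435 deep, 210 wide, 261 mm high. Origin on the bench under the pan's centre; x from its front (robot's side) to its rear, y to the robot's left, z up. From the front: key ledge 50 mm high, x -220 to -145 mm; sloped display to 75 mm high, x -142 to -96; glass chamber with fixed front and roof, x -97 to 87, 261 high; solid rear housing to x 215, 260 high. Pan top 86 mm high.
- left_door (a joint): Opening of the left (+y) glass side door in m: 0 fully shut (against its front stop), growing as the door slides to the rear along the balance's +x, at most 0.120. Starts between 0.035 and 0.10. The door slides freely in its rails (about 1.5 N friction, no spring) and stays where it is left.
- right_door (a joint): Opening of the right (-y) glass side door, as for the left door.
- left_grip (a point): Top end of the left door's finger grip, an upright black bar 10 mm thick in balance x, 26 mm in y (13 either side of this point), 130 mm tall; this point is its top, 245 mm above the bench. With the door shut it lies at x -75, y +116 mm in the balance's frame. The door's glass is 13.5 mm inward; behind the grip is free space. Push its rear face to the balance's front to shut the door.
- right_grip (a point): The same point of the right door's grip: at x = -75, y = -116 mm in the balance's frame when shut.
- tare_top (a point): Centre of the top of the tare key, a white bar 62 mm wide (balance y) by 16 mm, in the middle of the key ledge; its top stands 6 mm above the ledge, 56 mm above the bench, at x = -188, y = 0 mm in the balance's frame.
- tare_key (a joint): Travel of the tare key in m: 0 up, 0.004 right down. A spring holds it up: about 1 N to start it, 5 N right down.
- left_key (a joint): Travel of the small round key (16 mm across, top 56 mm high) on the ledge 70 mm to the left (+y) of the tare key's centre, in m: 0 up, 0.004 down. Not to be pressed.
- right_key (a joint): The same for the small round key 70 mm to the right (-y) of the tare key's centre. Not to be pressed.
- weigh_dish_center (a point): Centre (half-way up) of the empty aluminium weighing dish, 58 mm across and 16 mm high, loose on the pan inside the chamber. To be left alone.
- dish_a_center (a point): Centre of the lower of two stacked, lidded culture dishes, each 91 mm across and 15.5 mm high, on the bench to the left of the balance. To be left alone.
- dish_b_center (a point): Centre of the upper culture dish of the stack. To be left alone.
- bottle_center (a point): Point 80 mm up the axis of a clear glass bottle with a yellow cap, 76 mm across and 165 mm high, on the bench to the left of the balance. To be left alone.
- spoon_grip (a point): Point on the handle of a steel laboratory spoon 170 mm long, lying on the bench to the right of the balance. To be left alone.

How it is judged:
By the outcome, as a careful person would: the job done as asked, in the order asked, and still so for the second after the job is handed in, with the robot touching nothing.
It also fails if it takes over 54 s, if anything falls off the work surface, if the arm or the gripper's body presses on something with over 40 N, if the wrist force passes 120 N, or if a joint passes its speed limit or range.

### The arm

A 6-joint arm with a two-finger parallel gripper is mounted at the origin on the work surface. World frame = base frame: x ahead of the robot, y to its left, z up, the work surface at z = 0. Lengths are in m, angles in rad, forces in N, time in s.
With the tool pointing down it reaches from about 0.225 to 0.875 m from the base axis. Payload 3.4 kg.
Tool frame: the origin (TCP) lies on the centre line of the jaws, within the pads' length; the fingertips stand 17 mm ahead of it and the grasp point (between the pads) lies 2 mm behind it (manip.finger_overhang is the distance from the TCP to the fingertips, in m); y points along the fingers, x is the direction in which the jaws open and shut, and the axes are right-handed (so a half turn about y gives the same grasp; the last joint's range is limited). The gripper opens to 85 mm and grips with 20 to 120 N. Pads are 22 mm wide; open, the fingers measure 114 mm over their backs; the gripper's body (76 mm by 85 mm) begins 54 mm behind the grasp point. The pads swing forward as they close: fully open they stand 13 mm farther back than shut.
Start: joints at [1.015, 0.276, 1.505, -0, 1.361, -0.121], TCP at [0.242, 0.522, 0.218] pointing down, gripper open.
Joint ranges: [-2.89, 2.89], [-0.75, 2.08], [0.22, 2.7], [-1.18, 4.32], [0.11, 2.71], [-2.7, 2.7]. Speed limits (rad/s): [2.57, 2.57, 3.14, 3.14, 3.14, 3.14].

### API

Orientations are given as a unit quaternion [w, x, y, z].
In Python, from rig import manip gives the robot as it stands.
- The arm moves only by the tool arm_command, never from a script. Its argument "commands" is a list of rows, each a list of 3 entries, a list of its own where there are three numbers: the finger opening in cm, from 0 to 8.54, then the shift along the world's x, y, z in cm, then the turn about the world's z in rad. A call has 1 to 12 rows; each row shifts and turns the commanded pose from where the row before left it; what a row does not reach is not made up. A row lasts 1/10 s, in which the tool goes at most 50 mm and 8.59 degrees, less where a joint would pass 70% of its speed; a pose out of reach is approached as far as the arm can. A call with a gripper value outside its range is refused whole. The fingers move at their own pace and stop on an object; "grip_force" is the grip in N (left out, the last holds). Time passes only in rows, so rows that do not move let the fingers close. It gives the time, the measured TCP pose, the force and the opening at its end, in the units of the state.
- manip.get_state(): the state, without advancing time (a new reading comes with each control period).
- manip.get_image(name): name is "scene" or "top"; returns a dict with "pixels" (384x512x3 uint8, red, green, blue), "range_z" (384x512 float32, m along the optical axis (not along the pixel's ray), 0 where there is no reading), "intrinsics" (3x3 intrinsics, pixels), "R" (3x3) and "t" (3): a world point X has camera coordinates R X + t. Camera axes: x right, y down, z forward; pixel columns grow to the right and rows downward; lengths in m; the calibration is good to about 2 mm. A picture is of the moment at which its call begins.
- manip.sign_off(): hands the job in, once; it reports no verdict.
The state is a dict: "clock": time; "qpos": joint angles; "qd": joint speeds; "effort": joint torques, N m; "position": TCP position; "ee_rot": TCP orientation; "contact_force": force on the tool from outside, world axes, zero at the start; "moment": the same for the moment, N m; "width": finger opening in m.
Only numpy, scipy, OpenCV 4.12 (cv2) and the standard library are available. Lean on these libraries where they do the work, as an engineer would, in place of code of your own. Each camera call takes 0.05 s, during which the arm holds its last target.

## Working session

There is one attempt and no reset: what is moved stays moved. The work goes in short steps, Python scripts to look and compute and a tool call to move; the robot and the scene stay as the last step left them, time stands still between calls to the robot, and variables do not carry over. Pictures are saved under pics/ and viewed, and the job is handed in when it is done.

Besides the shell and the picture viewer there is one more tool, called as a command line: name --argument value ..., lists and objects as JSON in quotes. arm_command: Moves the arm, as the interface text tells. Its arguments: {"type":"object","properties":{"commands":{"type":"array"},"grip_force":{"type":"number"}},"required":["commands"]}

```bash
ls; mkdir -p pics; python3 - <<'E'
from rig import manip
import cv2,numpy as np
s=manip.get_state(); print({k:np.round(v,4) for k,v in s.items()}, manip.finger_overhang)
for n in("scene","top"):
    im=manip.get_image(n); np.savez(f"pics/{n}0.npz",**im)
    cv2.imwrite(f"pics/{n}0.png",cv2.resize(im["pixels"][:,:,::-1],(768,576)))
    print(n,im["intrinsics"],im["R"],im["t"],-im["R"].T@im["t"])
E
```

```text
pics
{'clock': np.float64(0.0), 'qpos': array([ 1.015 ,  0.2766,  1.5061,  0.    ,  1.3607, -0.121 ]), 'qd': array([-0.001 ,  0.0004,  0.0016,  0.0015, -0.0012,  0.0005]), 'effort': array([-2.00000e-04, -4.16775e+01, -2.45806e+01, -4.00000e-04,
        1.10000e-02,  0.00000e+00]), 'position': array([0.2419, 0.521 , 0.2167]), 'ee_rot': array([-0.5958,  0.5964,  0.3798, -0.381 ]), 'contact_force': array([ 0.2471, -0.0686, -0.5863]), 'moment': array([-0.0174, -0.0162, -0.0018]), 'width': np.float64(0.0855)} 0.017
scene [[376.06459174   0.         249.76103315]
 [  0.         376.06459174 192.06516418]
 [  0.           0.           1.        ]] [[ 0.88519433 -0.46504593  0.01277802]
 [-0.3187067  -0.62619531 -0.71155146]
 [ 0.33890564  0.62578888 -0.70251779]] [-0.4887558   0.26319481  0.87800692] [ 0.21896431 -0.6119295   0.81033746]
top [[409.88589079   0.         256.32155806]
 [  0.         409.88589079 192.56439247]
 [  0.           0.           1.        ]] [[ 0.03076034 -0.99952351  0.00255986]
 [-0.97652416 -0.03059861 -0.21322357]
 [ 0.21320029  0.00405906 -0.97700008]] [-0.02504741  0.55306363  1.07645767] [ 0.31134937 -0.0124819   1.16968955]
```

View pics/scene0.png

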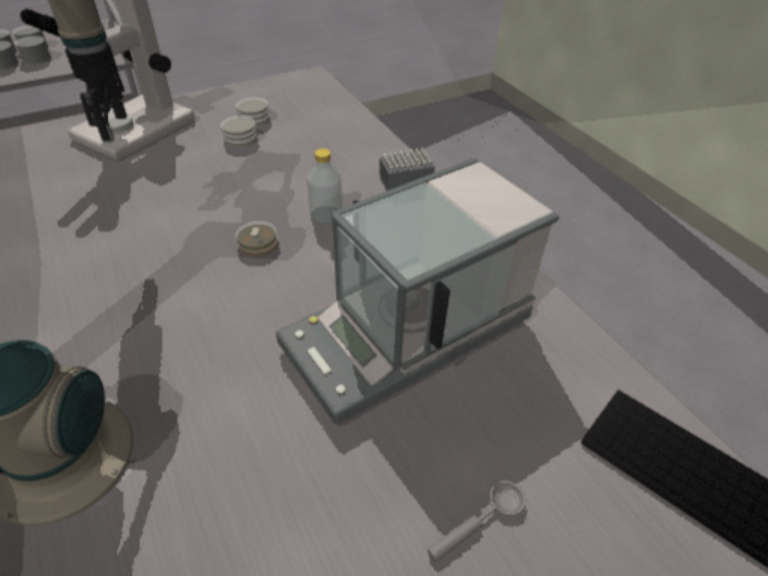

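View pics/top0.png

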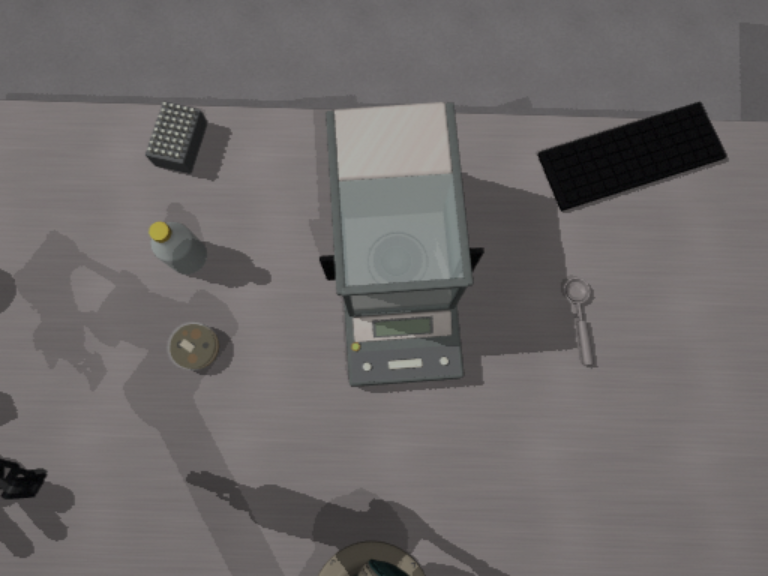

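The scene view (768×576) shows the balance with its right grip at about (438,315). The tare key is at (318,360) and the round keys at (299,334) and (340,389). In the top view the tare key is at (405,364), the round keys at (367,367) and (444,361), and the black grips at (328,266) and (476,258). Next I'll measure these.

```bash
cat > h.py <<'E'
import numpy as np,cv2
def ray(im,u,v):
    K,R,t=im["intrinsics"],im["R"],im["t"]
    d=R.T@np.linalg.solve(K,np.array([u,v,1.])); return -R.T@t,d
def onz(im,u,v,z):
    o,d=ray(im,u,v); return o+d*(z-o[2])/d[2]
def proj(im,X):
    c=im["R"]@X+im["t"]; p=im["intrinsics"]@c; return p[:2]/p[2]
E
python3 - <<'E'
from h import *
P={}
for n in("scene","top"):
    im=dict(np.load(f"pics/{n}0.npz")); px=im["pixels"]; hsv=cv2.cvtColor(px,cv2.COLOR_RGB2HSV)
    x0,y0,x1,y1=(190,215,232,265) if n=="scene" else (234,228,308,252)
    m=np.zeros(px.shape[:2],np.uint8); m[y0:y1,x0:x1]=(hsv[y0:y1,x0:x1,2]>150)
    k,_,st,c=cv2.connectedComponentsWithStats(m)
    for i in range(1,k):
        if st[i,4]>8: print(n,st[i],c[i].round(1),onz(im,*c[i],.056).round(4))
    # dark grips
    m=(px.max(2)<40).astype(np.uint8)
    k,l,st,c=cv2.connectedComponentsWithStats(m)
    for i in range(1,k):
        if 30<st[i,4]<3000:
            r=cv2.minAreaRect(np.argwhere(l==i)[:,::-1].astype(np.float32))
            print(n,"dark",st[i],c[i].round(1),np.median(im["range_z"][l==i]).round(3),cv2.boxPoints(r).round(1).tolist())
t=dict(np.load("pics/top0.npz"))["pixels"]; s=dict(np.load("pics/scene0.npz"))["pixels"]
a=cv2.resize(t[150:260,200:340,::-1],None,fx=5,fy=5,interpolation=cv2.INTER_NEAREST);cv2.imwrite("pics/t_crop.png",a)
a=cv2.resize(s[90:290,180:380,::-1],None,fx=3,fy=3,interpolation=cv2.INTER_NEAREST);cv2.imwrite("pics/s_crop.png",a)
E
```

```text
scene [215 215  17  21  54] [222.7 223.6] [ 0.4646 -0.0123  0.056 ]
scene [197 220   5   5  21] [199.  221.8] [0.4117 0.0218 0.056 ]
scene [205 231  16  18 111] [212.3 239.6] [ 0.4189 -0.0484  0.056 ]
scene [224 256   6   6  27] [226.6 258.5] [ 0.4264 -0.1171  0.056 ]
scene dark [ 14   6  26  18 229] [26.3 13.9] 1.257 [[12.300000190734863, 13.699999809265137], [15.5, 4.699999809265137], [42.099998474121094, 14.399999618530273], [38.900001525878906, 23.299999237060547]]
scene dark [  44   22   40   71 1301] [65.7 54.5] 1.011 [[42.5, 29.299999237060547], [69.80000305175781, 20.700000762939453], [90.4000015258789, 86.19999694824219], [63.099998474121094, 94.80000305175781]]
scene dark [100  36  14  12 125] [106.2  41.5] 1.499 [[98.0, 44.0], [101.0999984741211, 34.70000076293945], [114.5999984741211, 39.20000076293945], [111.5, 48.5]]
scene dark [286 188  14  44 368] [292.2 209.7] 0.843 [[284.6000061035156, 230.10000610351562], [290.6000061035156, 187.6999969482422], [299.8999938964844, 189.0], [293.79998779296875, 231.39999389648438]]
scene dark [  4 228  28  34 173] [ 21.2 238.4] 0.749
[... 584 characters left out ...]
k [ 99  75  38  40 330] [124.3  99.8] 1.227 [[99.0, 105.0], [133.10000610351562, 74.9000015258789], [149.8000030517578, 93.9000015258789], [115.69999694824219, 124.0]]
top dark [313 165   9  15  88] [316.6 170.4] 0.969 [[313.0, 165.0], [321.0, 165.0], [321.0, 179.0], [313.0, 179.0]]
top dark [213 171  10  16 116] [218.5 177.6] 0.986 [[213.0, 171.0], [222.0, 171.0], [222.0, 186.0], [213.0, 186.0]]
top dark [  0 306  31  27 547] [ 12.9 320.2] 0.815 [[-0.0, 306.0], [30.0, 306.0], [30.0, 332.0], [0.0, 332.0]]
top dark [246 373  26  11 162] [257.3 378.7] 0.947 [[244.8000030517578, 381.5], [246.3000030517578, 372.3999938964844], [272.1000061035156, 376.70001220703125], [270.5, 385.79998779296875]]
```

View pics/t_crop.png

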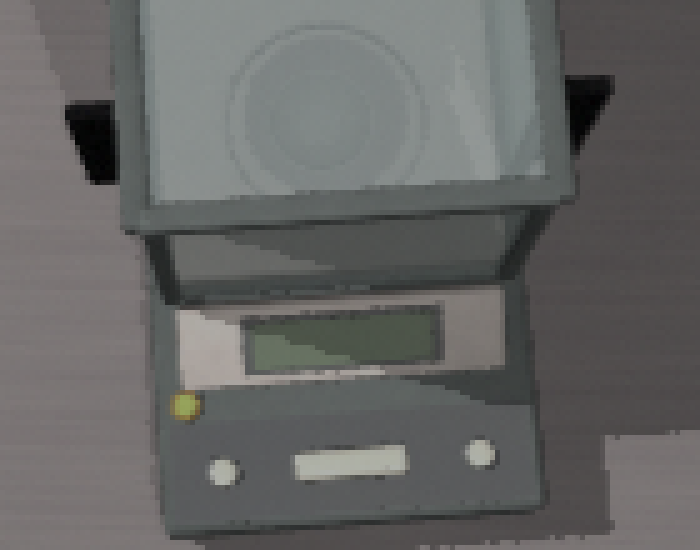

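View pics/s_crop.png

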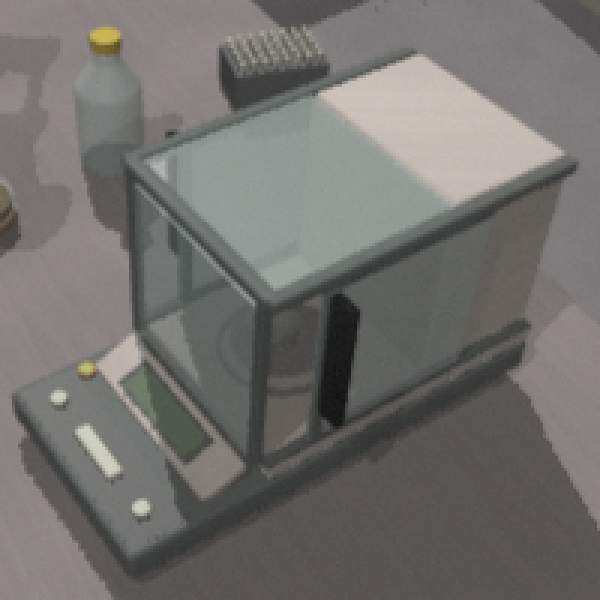

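```bash
python3 - <<'E'
from h import *
im=dict(np.load("pics/top0.npz")); sc=dict(np.load("pics/scene0.npz"))
L=np.array([.4114,.0214]);Rr=np.array([.4260,-.1178]);T=(L+Rr)/2*.5+np.array([.4186,-.0483])*.5
y=(L-Rr)/np.linalg.norm(L-Rr); yaw=np.arctan2(-y[0],y[1]); Rm=np.array([[np.cos(yaw),-np.sin(yaw)],[np.sin(yaw),np.cos(yaw)]])
O=T+Rm@[.188,0]; print("yaw",yaw,"O",O,"T",T)
def b(X): return (Rm.T@(X[:2]-O)*1000).round(1)
np.savez("bal.npz",O=O,Rm=Rm,yaw=yaw)
for nm,u,v in(("L rear outer",212.8,170.6),("L rear inner",222,170.6),("R rear outer",322.2,164.8),("R rear inner",313.5,165)):
    X=onz(im,u,v,.245); print(nm,X.round(4),b(X))
for nm,u,v in(("R top rear outer",180+358/3,90+305/3),("R top front outer",180+348/3,90+316/3),("R top fr inner",180+331/3,90+295/3)):
    X=onz(sc,u,v,.245); print(nm,X.round(4),b(X))
X=onz(sc,180+172/3,90+132/3,.245);print("L top scene",b(X))
# check roof corners & bottle/dish
for u,v in((200+122/5,150+232/5),(200+578/5,150+200/5)): print("roof front corners",b(onz(im,u,v,.261)))
for nm,u,v,z in(("bottle cap",159/1.5,231/1.5,.165),("dish",193/1.5,347/1.5,.031),("spoon",582/1.5,330/1.5,.01)): X=onz(im,u,v,z); print(nm,X.round(3),b(X))
for a in(.035,.1):
  for s in(1,-1):
    for dx in(-.005,.005):
      X=np.r_[O+Rm@[-.075+a+dx,s*.129],.245]; print(a,s,dx,proj(im,X).round(1),proj(sc,X).round(1))
E
```

```text
yaw 0.10450296716950776 O [ 0.60562437 -0.02863918] T [ 0.41865 -0.04825]
L rear outer [0.5624 0.0946 0.245 ] [-30.1 127.1]
L rear inner [0.5631 0.0731 0.245 ] [-31.7 105.6]
R rear outer [ 0.5846 -0.161   0.245 ] [ -34.7 -129.4]
R rear inner [ 0.5834 -0.1406  0.245 ] [ -33.7 -109. ]
R top rear outer [ 0.5871 -0.1556  0.245 ] [ -31.6 -124.3]
R top front outer [ 0.5747 -0.1617  0.245 ] [ -44.6 -129.1]
R top fr inner [ 0.5754 -0.138   0.245 ] [ -41.5 -105.6]
L top scene [-31.8 124. ]
roof front corners [-97.  102.6]
roof front corners [ -97.3 -105. ]
bottle cap [0.62  0.379 0.165] [ 56.4 404.2]
dish [0.438 0.344 0.031] [-127.5  388.1]
spoon [ 0.496 -0.386  0.01 ] [-146.3 -344.1]
0.035 1 -0.005 [212.3 176.8] [231.9 134.7]
0.035 1 0.005 [212.1 172.7] [235.2 133.4]
0.035 -1 -0.005 [322.5 169. ] [295.8 195.4]
0.035 -1 0.005 [322.  164.9] [299.5 193.6]
0.1 1 -0.005 [210.9 150.2] [253.2 126.7]
0.1 1 0.005 [210.7 146.2] [256.3 125.5]
0.1 -1 -0.005 [319.5 142.7] [319. 184.]
0.1 -1 0.005 [319.1 138.7] [322.4 182.3]
```

```bash
cat >> h.py <<'E'
def status():
    from rig import manip
    from scipy.spatial.transform import Rotation as Ro
    s=manip.get_state(); b=np.load("bal.npz"); q=s["ee_rot"]; M=Ro.from_quat(np.r_[q[1:],q[0]]).as_matrix()
    p=s["position"]; d=b["Rm"].T@(p[:2]-b["O"])
    print("t %.2f"%s["clock"],"pos",p.round(4),"bal",(d*1000).round(1),"F",s["contact_force"].round(1),"w",s["width"].round(4),"yaw tool x",np.arctan2(M[1,0],M[0,0]).round(3),"z axis",M[:,2].round(3),"q6",s["qpos"][5].round(2))
E
python3 - <<'E'
from h import *
status()
b=np.load("bal.npz")
for nm,p in dict(Lbehind=(0,.121),Lend=(-.056,.121),Rbehind=(0,-.121),Rend=(-.056,-.121),tare=(-.188,0)).items(): print(nm,(b["O"]+b["Rm"]@p).round(4))
print("unit -x",-b["Rm"][:,0])
E
```

```text
Traceback (most recent call last):
  File "h.py", line 14, in status
    print("t %.2f"%s["clock"],"pos",p.round(4),"bal",(d*1000).round(1),"F",s["contact_force"].round(1),"w",s["width"].round(4),"yaw tool x",np.arctan2(M[1,0],M[0,0]).round(3),"z axis",M[:,2].round(3),"q6",s["qpos"][5].round(2))
                                                                                                           ^^^^^^^^^^^^^^^^
AttributeError: 'float' object has no attribute 'round'
```

```bash
sed -i 's/s\["width"\].round(4)/round(float(s["width"]),4)/; s/s\["qpos"\]\[5\].round(2)/s["qpos"].round(2)/' h.py
python3 - <<'E'
from h import *
status()
b=np.load("bal.npz")
for nm,p in dict(Lbehind=(0,.121),Lend=(-.056,.121),Rbehind=(0,-.121),Rend=(-.056,-.121),tare=(-.188,0)).items(): print(nm,(b["O"]+b["Rm"]@p).round(4))
print("unit -x",-b["Rm"][:,0])
E
```

```text
t 0.10 pos [0.2419 0.5211 0.2168] bal [-304.4  584.7] F [ 0.8 -0.6  0.8] w 0.0856 yaw tool x 1.136 z axis [-0.907  0.421  0.   ] q6 [ 1.02  0.28  1.51  0.    1.36 -0.12]
Lbehind [0.593  0.0917]
Lend [0.5373 0.0859]
Rbehind [ 0.6182 -0.149 ]
Rend [ 0.5626 -0.1548]
tare [ 0.4186 -0.0482]
unit -x [-0.99454453 -0.10431286]
```

arm_command --commands '[[0,[0,0,4.6],0],[0,[0,0,4.6],0],[0,[3,-3.6,0],-0.1],[0,[3,-3.6,0],-0.1],[0,[3,-3.6,0],-0.1],[0,[3,-3.6,0],-0.1],[0,[3,-3.6,0],-0.1],[0,[3,-3.6,0],-0.1],[0,[3,-3.6,0],-0.1],[0,[3,-3.6,0],-0.1],[0,[3,-3.6,0],-0.1],[0,[3,-3.6,0],-0.1]]' --grip_force 20

```text
clock: 1.3
position: [0.5429, 0.1598, 0.3093]
ee_rot: [0.706, -0.706, -0.046, 0.047]
contact_force: [0.9, 0.2, 0.1]
width: 0.0002
```

```bash
python3 -c "from h import *; status()"
```

```text
t 1.30 pos [0.5429 0.1598 0.3093] bal [-42.7 194. ] F [0.9 0.2 0.1] w 0.0002 yaw tool x 0.132 z axis [-0.131  0.991  0.   ] q6 [0.16 0.23 1.35 0.   1.57 0.03]
```

arm_command --commands '[[0,[2.8,-3.35,0],-0.03],[0,[2.8,-3.35,0],0],[0,[0,0,0],0],[0,[0,0,0],0]]'

```text
clock: 1.7
position: [0.5983, 0.0938, 0.3085]
ee_rot: [0.706, -0.706, -0.036, 0.038]
contact_force: [-0.2, 0.6, -0.4]
width: 0.0
```

```bash
cat >> h.py <<'E'
def snap(tag):
    from rig import manip
    o=[]
    for n,(x0,y0,x1,y1) in dict(scene=(160,60,380,280),top=(180,110,360,260)).items():
        im=manip.get_image(n); np.savez(f"pics/{n}{tag}.npz",**im)
        c=im["pixels"][y0:y1,x0:x1,::-1]; o.append(cv2.resize(c,(400,int(400*c.shape[0]/c.shape[1])),interpolation=cv2.INTER_CUBIC))
    h=max(a.shape[0] for a in o); o=[cv2.copyMakeBorder(a,0,h-a.shape[0],0,0,cv2.BORDER_CONSTANT) for a in o]
    cv2.imwrite(f"pics/snap{tag}.png",np.hstack(o))
E
python3 -c "from h import *; status(); snap('1')"
```

```text
t 1.70 pos [0.5983 0.0938 0.3085] bal [  5.5 122.5] F [-0.2  0.6 -0.4] w 0.0 yaw tool x 0.104 z axis [-0.104  0.995  0.001] q6 [ 0.04  0.29  1.26  0.    1.59 -0.06]
```

View pics/snap1.png

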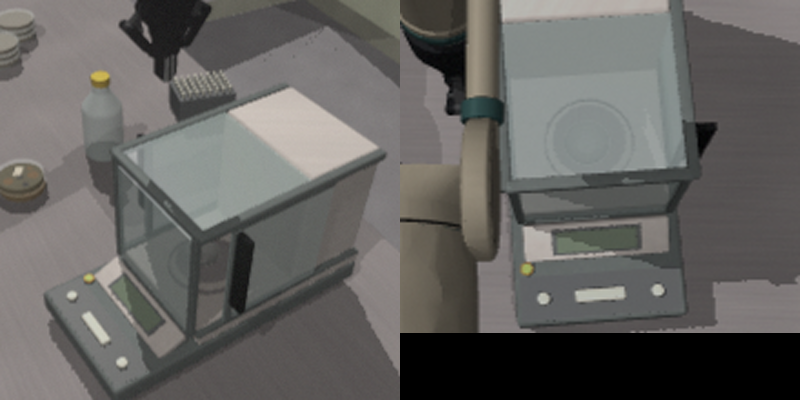

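The fingers (tips near (165,75) in the left-hand crop) are shut and hang behind and outside the left door's edge. I'll lower them behind the left grip.

arm_command --commands '[[0,[0,0,-3],0],[0,[0,0,-3],0],[0,[0,0,-2.5],0],[0,[0,0,0],0],[0,[0,0,0],0]]'

```text
clock: 2.3
position: [0.5977, 0.0957, 0.2253]
ee_rot: [0.706, -0.706, -0.038, 0.038]
contact_force: [-0.5, -0.5, 0.1]
width: -0.0001
```

```bash
python3 -c "from h import *; status(); snap('2')"
```

```text
t 2.30 pos [0.5977 0.0957 0.2253] bal [  5.1 124.4] F [-0.5 -0.5  0.1] w -0.0001 yaw tool x 0.108 z axis [-0.107  0.994  0.   ] q6 [ 0.04  0.32  1.42  0.    1.4  -0.06]
```

View pics/snap2.png

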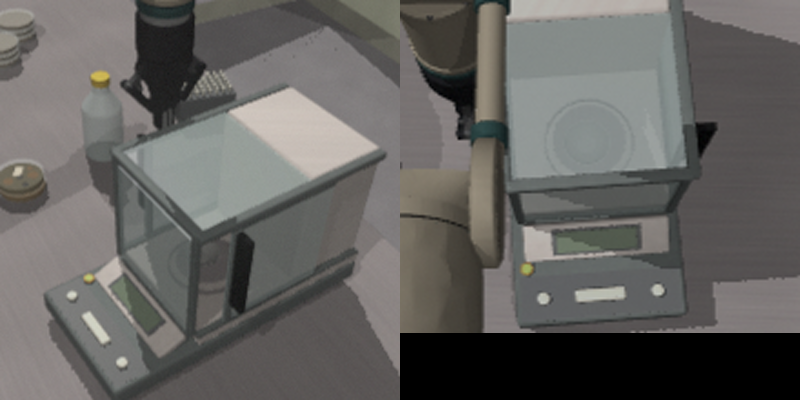

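The fingers hang behind the left grip and touch nothing (force about 0). I'll push slowly to the front.

arm_command --commands '[[0,[-0.6,-0.06,0],0],[0,[-0.6,-0.06,0],0],[0,[-0.4,-0.04,0],0],[0,[-0.4,-0.04,0],0],[0,[-0.4,-0.04,0],0],[0,[-0.4,-0.04,0],0],[0,[-0.4,-0.04,0],0],[0,[-0.4,-0.04,0],0],[0,[-0.4,-0.04,0],0],[0,[-0.4,-0.04,0],0],[0,[-0.4,-0.04,0],0],[0,[0,0,0],0]]'

```text
clock: 3.6
position: [0.5493, 0.0895, 0.2248]
ee_rot: [-0.706, 0.706, 0.037, -0.038]
contact_force: [0.3, -1.2, 1.7]
width: -0.0002
```

```bash
python3 -c "from h import *; status(); snap('3')"
```

```text
t 3.60 pos [0.5493 0.0895 0.2248] bal [-43.7 123.4] F [ 0.3 -1.2  1.7] w -0.0002 yaw tool x 0.106 z axis [-0.106  0.994 -0.   ] q6 [ 0.04  0.24  1.53 -0.    1.37 -0.07]
```

View pics/snap3.png

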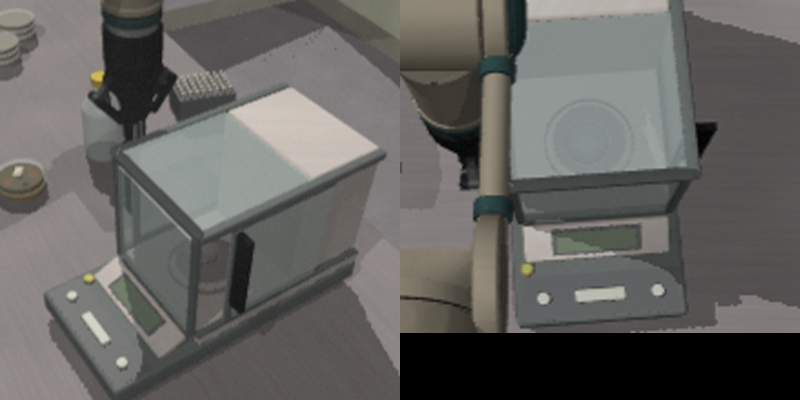

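arm_command --commands '[[0,[-0.2,-0.02,0],0],[0,[-0.2,-0.02,0],0],[0,[-0.2,-0.02,0],0],[0,[-0.2,-0.02,0],0],[0,[0,0,0],0]]'

```text
clock: 4.2
position: [0.5419, 0.0888, 0.2248]
ee_rot: [-0.706, 0.706, 0.037, -0.037]
contact_force: [1.4, -1.3, 3.5]
width: -0.0
```

arm_command --commands '[[0,[-0.2,-0.02,0],0],[0,[-0.1,-0.01,0],0],[0,[0,0,0],0]]'

```text
clock: 4.5
position: [0.5391, 0.0885, 0.2248]
ee_rot: [-0.706, 0.706, 0.037, -0.037]
contact_force: [0.5, -2.1, 4.6]
width: -0.0
```

```bash
python3 -c "from h import *; status(); snap('4')"
```

```text
t 4.50 pos [0.5391 0.0885 0.2248] bal [-54.  123.4] F [ 0.5 -2.1  4.6] w -0.0 yaw tool x 0.106 z axis [-0.106  0.994 -0.   ] q6 [ 0.04  0.23  1.55 -0.    1.36 -0.07]
```

View pics/snap4.png

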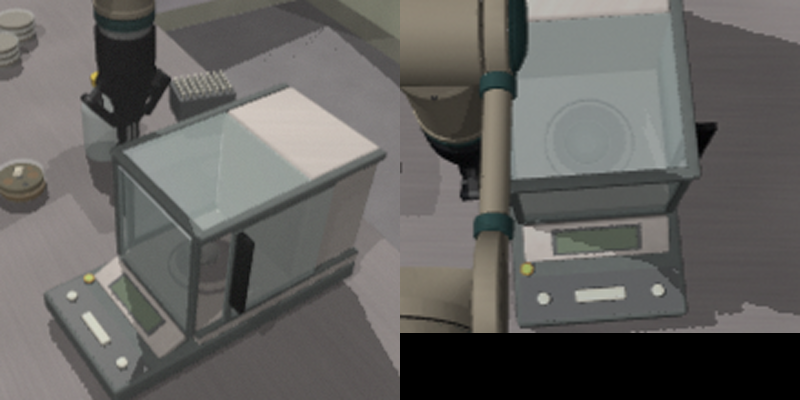

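```bash
python3 - <<'E'
from h import *
o=[]
for t in '0','4':
    a=np.load(f"pics/scene{t}.npz")["pixels"][70:190,200:290,::-1]; o.append(cv2.resize(a,(390,520),interpolation=cv2.INTER_CUBIC))
cv2.imwrite("pics/z4.png",np.clip(np.hstack(o)*1.5,0,255))
from rig import manip
for i in range(2): print(manip.get_state()["contact_force"],manip.get_state()["effort"].round(1))
im=dict(np.load("pics/scene4.npz")); b=np.load("bal.npz")
for a in (0,.04):
  for z in(.245,.115):
    for dx in(-.005,.005): print(a,z,dx,(proj(im,np.r_[b["O"]+b["Rm"]@[-.075+a+dx,.116],z])-[200,70])*4.33)
E
```

```text
[ 0.16079839 -1.44144497  3.94295374] [  1.1 -36.5 -22.4   0.7   0.2   0. ]
[ 0.16079839 -1.44144497  3.94295374] [  1.1 -36.5 -22.4   0.7   0.2   0. ]
0 0.245 -0.005 [ 97.82923287 311.18635392]
0 0.245 0.005 [112.85243382 305.4525092 ]
0 0.115 -0.005 [105.70656667 478.24607942]
0 0.115 0.005 [119.35958248 472.36729971]
0.04 0.245 -0.005 [157.15467737 288.54384996]
0.04 0.245 0.005 [171.67172618 283.00318628]
0.04 0.115 -0.005 [159.68270095 455.00478186]
0.04 0.115 0.005 [172.91586215 449.30678513][ WARN:0@0.091] global loadsave.cpp:1063 imwrite_ Unsupported depth image for selected encoder is fallbacked to CV_8U.
```

View pics/z4.png

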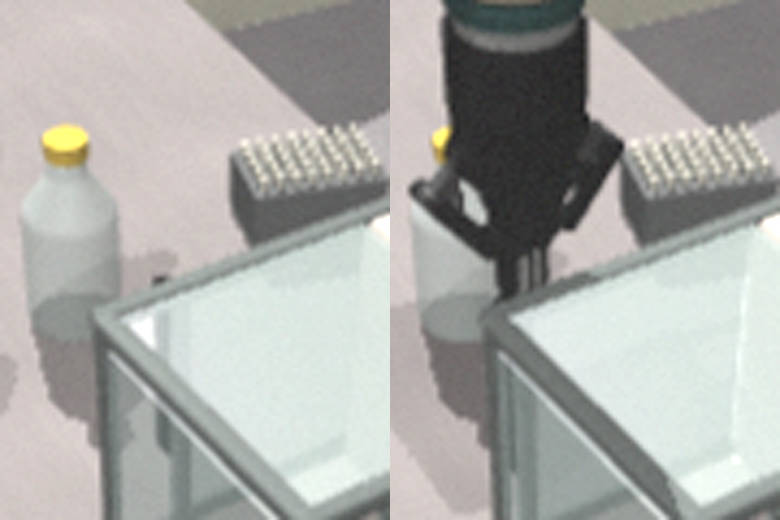

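The right-hand crop shows the left grip moved from crop position (163,283) to about (100–112,310), close to where a shut door should be. I'll go on in 1 mm steps until the force rises.

arm_command --commands '[[0,[-0.1,-0.01,0],0],[0,[0,0,0],0]]'

```text
clock: 4.8
position: [0.5383, 0.0884, 0.2248]
ee_rot: [-0.706, 0.706, 0.038, -0.037]
contact_force: [1.9, -3.4, 4.9]
width: 0.0003
```

arm_command --commands '[[0,[-0.1,-0.01,0],0],[0,[0,0,0],0]]'

```text
clock: 5.0
position: [0.5372, 0.0883, 0.2247]
ee_rot: [-0.706, 0.706, 0.038, -0.037]
contact_force: [1.1, -2.7, 4.9]
width: 0.0002
```

arm_command --commands '[[0,[-0.1,-0.01,0],0],[0,[0,0,0],0]]'

```text
clock: 5.2
position: [0.5362, 0.0882, 0.2247]
ee_rot: [-0.706, 0.706, 0.038, -0.037]
contact_force: [0.3, -2.5, 5.6]
width: -0.0001
```

```bash
python3 -c "from h import *; status()"
```

```text
t 5.20 pos [0.5362 0.0882 0.2247] bal [-56.9 123.4] F [ 0.3 -2.5  5.6] w -0.0001 yaw tool x 0.106 z axis [-0.106  0.994 -0.   ] q6 [ 0.04  0.22  1.56 -0.    1.36 -0.07]
```

arm_command --commands '[[0,[-0.1,-0.01,0],0],[0,[0,0,0],0]]'

```text
clock: 5.4
position: [0.5352, 0.0881, 0.2248]
ee_rot: [-0.706, 0.706, 0.038, -0.037]
contact_force: [2.5, -3.6, 5.8]
width: 0.0001
```

arm_command --commands '[[0,[-0.1,-0.01,0],0],[0,[0,0,0],0]]'

```text
clock: 5.6
position: [0.5342, 0.0879, 0.2247]
ee_rot: [-0.706, 0.706, 0.038, -0.037]
contact_force: [1.8, -2.9, 4.6]
width: -0.0
```

```bash
python3 -c "
from h import *; status(); snap('5')
a=np.load('pics/scene5.npz')['pixels'][70:190,200:290,::-1]; a=np.clip(cv2.resize(a,(390,520),interpolation=cv2.INTER_CUBIC)*1.6,0,255).astype(np.uint8)
cv2.imwrite('pics/z5.png',a)"
```

```text
t 5.60 pos [0.5342 0.0879 0.2247] bal [-58.9 123.4] F [ 1.8 -2.9  4.6] w -0.0 yaw tool x 0.106 z axis [-0.106  0.994 -0.   ] q6 [ 0.03  0.22  1.56 -0.    1.36 -0.07]
```

View pics/z5.png

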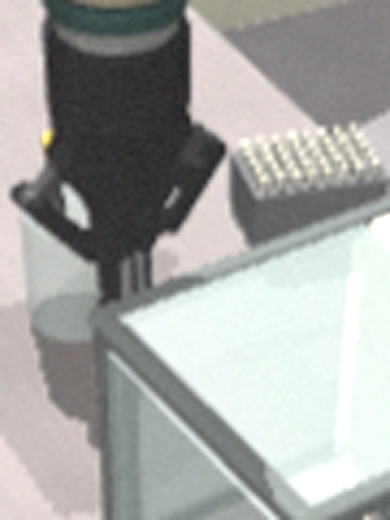

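arm_command --commands '[[0,[-0.1,-0.01,0],0],[0,[0,0,0],0]]'

```text
clock: 5.9
position: [0.5332, 0.0878, 0.2248]
ee_rot: [-0.706, 0.706, 0.038, -0.037]
contact_force: [1.4, -2.0, 4.2]
width: -0.0002
```

arm_command --commands '[[0,[-0.1,-0.01,0],0],[0,[0,0,0],0]]'

```text
clock: 6.1
position: [0.5322, 0.0878, 0.2248]
ee_rot: [-0.706, 0.706, 0.038, -0.037]
contact_force: [1.8, -3.4, 5.7]
width: 0.0003
```

arm_command --commands '[[0,[-0.1,-0.01,0],0],[0,[0,0,0],0]]'

```text
clock: 6.3
position: [0.5312, 0.0876, 0.2248]
ee_rot: [-0.706, 0.706, 0.038, -0.037]
contact_force: [2.1, -2.6, 4.9]
width: -0.0
```

arm_command --commands '[[0,[-0.1,-0.01,0],0],[0,[0,0,0],0]]'

```text
clock: 6.5
position: [0.5302, 0.0875, 0.2248]
ee_rot: [-0.706, 0.706, 0.038, -0.037]
contact_force: [1.9, -2.4, 5.3]
width: 0.0
```

arm_command --commands '[[0,[-0.1,-0.01,0],0],[0,[0,0,0],0]]'

```text
clock: 6.7
position: [0.5297, 0.0875, 0.2248]
ee_rot: [-0.706, 0.706, 0.038, -0.037]
contact_force: [3.4, -2.0, 4.4]
width: -0.0001
```

```bash
python3 -c "
from h import *; status(); snap('6')
o=[]
for t in '0','6':
  a=np.load(f'pics/scene{t}.npz')['pixels'][120:200,205:265,::-1]; o.append(np.clip(cv2.resize(a,(390,520),interpolation=cv2.INTER_CUBIC)*1.8,0,255).astype(np.uint8))
cv2.imwrite('pics/z6.png',np.hstack(o))"
```

```text
t 6.70 pos [0.5297 0.0875 0.2248] bal [-63.4 123.4] F [ 3.4 -2.   4.4] w -0.0001 yaw tool x 0.106 z axis [-0.106  0.994 -0.   ] q6 [ 0.03  0.21  1.57 -0.    1.35 -0.07]
```

View pics/z6.png

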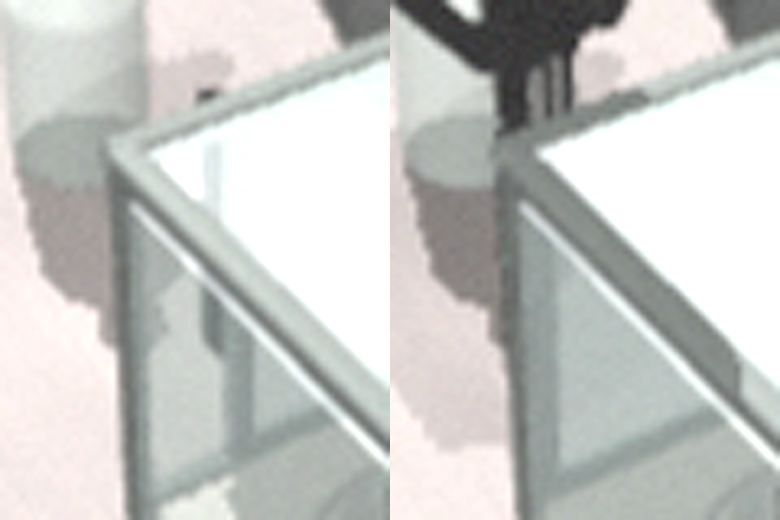

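In the right-hand crop the left door's front frame now sits flush behind the corner post (about (540,300)), where before it stood at (235,300). The last step moved only 0.5 mm, so the stop is probably here. I'll confirm with a bit more.

arm_command --commands '[[0,[-0.1,-0.01,0],0],[0,[0,0,0],0]]'

```text
clock: 7.0
position: [0.5297, 0.0875, 0.2248]
ee_rot: [-0.706, 0.706, 0.039, -0.036]
contact_force: [6.5, -2.3, 3.4]
width: 0.0001
```

arm_command --commands '[[0,[-0.1,-0.01,0],0],[0,[0,0,0],0],[0,[0,0,0],0]]'

```text
clock: 7.3
position: [0.5297, 0.0875, 0.2248]
ee_rot: [0.706, -0.706, -0.039, 0.036]
contact_force: [6.8, -2.5, 1.9]
width: -0.0
```

```bash
python3 -c "
from h import *; status()"
```

```text
t 7.30 pos [0.5297 0.0875 0.2248] bal [-63.4 123.4] F [ 6.8 -2.5  1.9] w -0.0 yaw tool x 0.106 z axis [-0.106  0.994 -0.   ] q6 [ 0.03  0.21  1.58  0.    1.35 -0.07]
```

Left door is against its stop: 2 mm more command gave no motion and the force rose to 7 N. I'll back off, lift and cross over to the right.

arm_command --commands '[[0,[0.6,0.06,0],0],[0,[1.4,0.14,0],0],[0,[0,0,4.2],0],[0,[0,0,4.8],0],[0,[1.2,-4,0],0],[0,[1.2,-4,0],0],[0,[1.2,-4,0],0],[0,[1.2,-4,0],0],[0,[1.2,-4,0],0],[0,[1.2,-4,0],0],[0,[0,0,0],0],[0,[0,0,0],0]]'

```text
clock: 8.5
position: [0.6181, -0.1499, 0.3124]
ee_rot: [0.708, -0.704, -0.035, 0.039]
contact_force: [0.3, 0.5, 0.4]
width: -0.0002
```

```bash
python3 -c "
from h import *; status(); snap('7')"
```

```text
t 8.50 pos [ 0.6181 -0.1499  0.3124] bal [  -0.3 -121.9] F [0.3 0.5 0.4] w -0.0002 yaw tool x 0.105 z axis [-0.104  0.995  0.005] q6 [-0.35  0.34  1.18  0.    1.63 -0.45]
```

View pics/snap7.png

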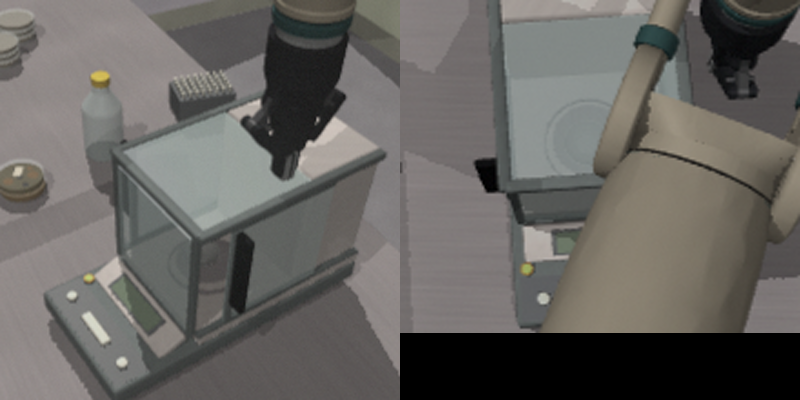

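arm_command --commands '[[0,[0.3,-0.1,-3],0],[0,[0,0,-3],0],[0,[0,0,-2.8],0],[0,[0,0,0],0],[0,[0,0,0],0]]'

```text
clock: 9.1
position: [0.622, -0.1501, 0.2271]
ee_rot: [0.706, -0.706, -0.038, 0.038]
contact_force: [0.9, -0.2, 0.1]
width: 0.0001
```

```bash
python3 -c "
from h import *; status(); snap('8')
im=dict(np.load('pics/top7.npz')); px=im['pixels']; m=(px[:,205:230].max(2)<40); m[:150]=0; m[210:]=0; vv,uu=np.nonzero(m); print('L grip top px',uu.min()+205,vv.min(),vv.max())
b=np.load('bal.npz')
for u,v in ((uu.min()+205,vv.min()-.4),): print((b['Rm'].T@(onz(im,u,v,.245)[:2]-b['O'])*1000).round(1))"
```

```text
t 9.10 pos [ 0.622  -0.1501  0.2271] bal [   3.6 -122.5] F [ 0.9 -0.2  0.1] w 0.0001 yaw tool x 0.108 z axis [-0.107  0.994  0.001] q6 [-0.35  0.37  1.34  0.    1.43 -0.45]
L grip top px 214 182 199
[-56.7 125.6]
```

View pics/snap8.png

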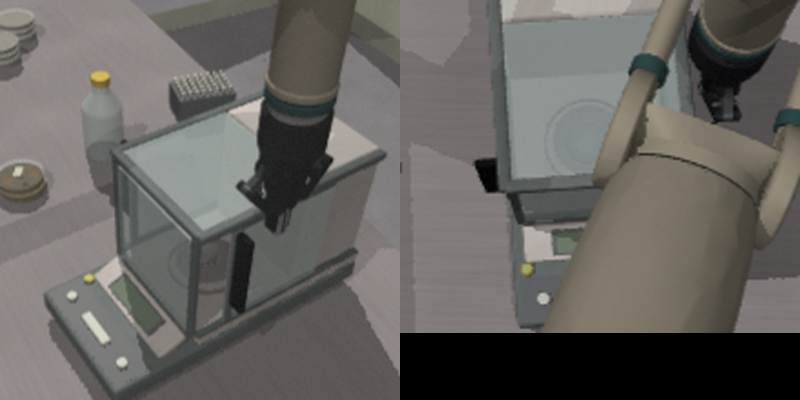

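```bash
python3 -c "
from h import *
o=[]
for t in '068':
  a=np.load(f'pics/scene{t}.npz')['pixels'][130:200,205:250,::-1]; o.append(np.clip(cv2.resize(a,(260,404),interpolation=cv2.INTER_CUBIC)*1.8,0,255).astype(np.uint8))
cv2.imwrite('pics/z8.png',np.hstack(o))
im=dict(np.load('pics/top8.npz'));px=im['pixels']
cv2.imwrite('pics/zt8.png',np.clip(cv2.resize(px[165:215,205:245,::-1],(480,600),interpolation=cv2.INTER_NEAREST)*1.8,0,255).astype(np.uint8))
b=np.load('bal.npz')
for a in(0,.012,.02,.04):
  for y in(.103,.129): print(a,y,[proj(im,np.r_[b['O']+b['Rm']@[-.075+a+dx,y],z]).round(1).tolist() for dx in(-.005,.005) for z in(.245,.115)])
"
```

```text
0 0.103 [[224.3, 190.7], [228.0, 201.5], [224.1, 186.5], [227.7, 197.7]]
0 0.129 [[213.1, 191.5], [218.1, 202.2], [212.8, 187.3], [217.8, 198.4]]
0.012 0.103 [[224.0, 185.6], [227.7, 197.0], [223.8, 181.4], [227.5, 193.3]]
0.012 0.129 [[212.8, 186.4], [217.8, 197.7], [212.6, 182.2], [217.6, 194.0]]
0.02 0.103 [[223.8, 182.3], [227.5, 194.0], [223.6, 178.1], [227.3, 190.3]]
0.02 0.129 [[212.6, 183.1], [217.6, 194.7], [212.4, 178.9], [217.4, 191.0]]
0.04 0.103 [[223.3, 174.0], [227.1, 186.6], [223.1, 169.8], [226.8, 183.0]]
0.04 0.129 [[212.2, 174.8], [217.2, 187.3], [212.0, 170.6], [217.0, 183.7]]
```

View pics/z8.png

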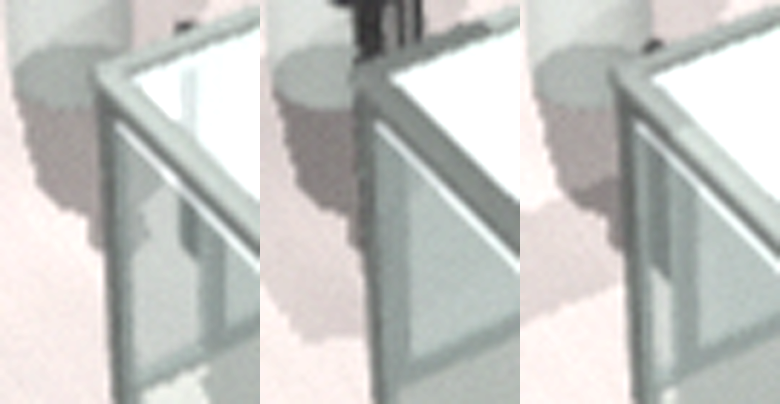

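View pics/zt8.png

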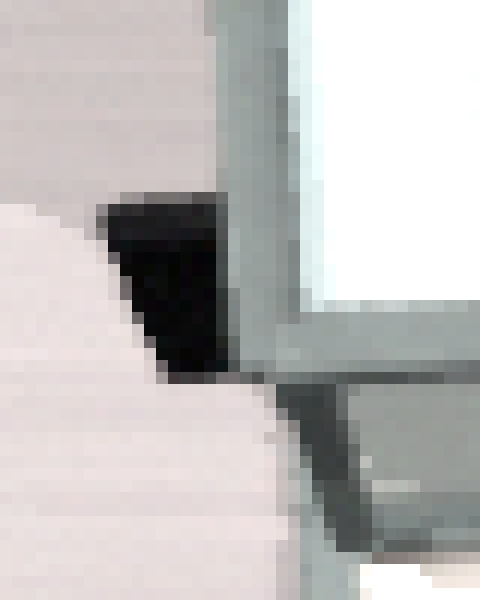

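The left grip is at top-view pixel (214,182), so its rear face is at x ≈ -57 mm. The door was fully shut in the middle crop, but about 12 mm of gap is back in the right crop. The steady Fz ≈ +5 N suggests the wider part of the fingers, about 20 mm above the TCP, rested on the grip's top and dragged the door back when I retreated. I'll do the right door about 1 cm higher with a slow retreat, then shut the left door again the same way.

arm_command --commands '[[0,[0,0,0.9],0],[0,[-0.8,-0.08,0],0],[0,[-0.8,-0.08,0],0],[0,[-0.4,-0.04,0],0],[0,[-0.4,-0.04,0],0],[0,[-0.4,-0.04,0],0],[0,[-0.4,-0.04,0],0],[0,[-0.4,-0.04,0],0],[0,[-0.4,-0.04,0],0],[0,[-0.4,-0.04,0],0],[0,[-0.4,-0.04,0],0],[0,[0,0,0],0]]'

```text
clock: 10.4
position: [0.5737, -0.1564, 0.2357]
ee_rot: [-0.706, 0.706, 0.037, -0.037]
contact_force: [0.9, -0.2, 1.0]
width: -0.0003
```

```bash
python3 -c "
from h import *; status(); snap('9')"
```

```text
t 10.40 pos [ 0.5737 -0.1564  0.2357] bal [ -45.1 -123.7] F [ 0.9 -0.2  1. ] w -0.0003 yaw tool x 0.106 z axis [-0.106  0.994 -0.   ] q6 [-0.38  0.3   1.43 -0.    1.41 -0.49]
```

View pics/snap9.png

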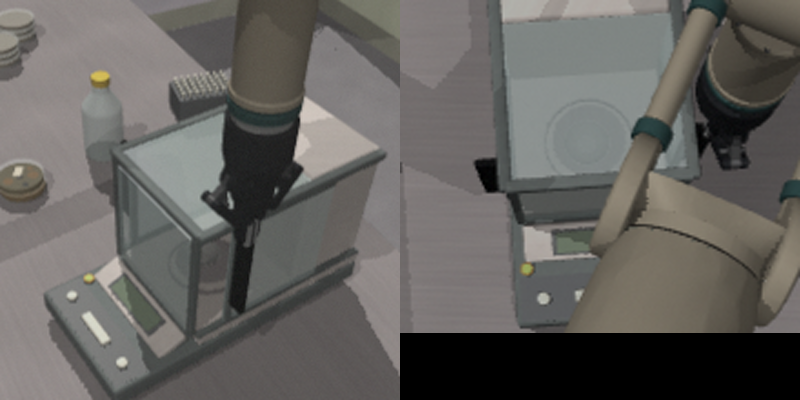

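```bash
python3 -c "
from h import *
o=[]
for t in '089':
  a=np.load(f'pics/scene{t}.npz')['pixels'][150:250,260:325,::-1]; o.append(np.clip(cv2.resize(a,(260,400),interpolation=cv2.INTER_CUBIC)*2.2,0,255).astype(np.uint8))
cv2.imwrite('pics/z9.png',np.hstack(o))"
```

```text
(no output)
```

View pics/z9.png

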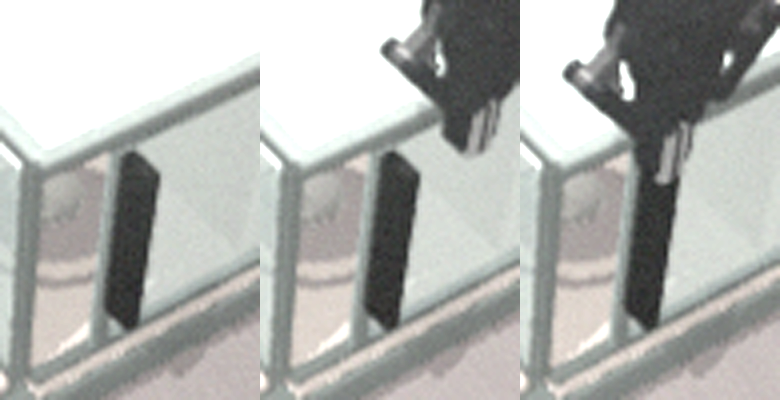

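```bash
python3 -c "
from h import *
b=np.load('bal.npz')
for t,p in(('8',[.622,-.1501,.2271]),('9',[.5737,-.1564,.2357])):
  im=dict(np.load(f'pics/scene{t}.npz')); p=np.array(p)
  off=260 if t=='8' else 520
  for dz in(-.017,0,.02):
    print(t,dz,((proj(im,p+[0,0,dz])-[260,150])*4+[off,0]).round(0))
  for dx in(-.005,.005):
   for z in(.245,.115): print('grip',a:=.036,dx,z,[((proj(im,np.r_[b['O']+b['Rm']@[-.075+a+dx,y],z])-[260,150])*4+[off,0]).round(0).tolist() for y in(-.103,-.129)])
"
```

```text
8 -0.017 [458. 185.]
8 0 [461. 164.]
8 0.02 [466. 137.]
grip 0.036 -0.005 0.245 [[375.0, 152.0], [405.0, 181.0]]
grip 0.036 -0.005 0.115 [[356.0, 307.0], [383.0, 336.0]]
grip 0.036 0.005 0.245 [[389.0, 145.0], [419.0, 174.0]]
grip 0.036 0.005 0.115 [[369.0, 300.0], [396.0, 328.0]]
9 -0.017 [652. 210.]
9 0 [655. 188.]
9 0.02 [659. 161.]
grip 0.036 -0.005 0.245 [[635.0, 152.0], [665.0, 181.0]]
grip 0.036 -0.005 0.115 [[616.0, 307.0], [643.0, 336.0]]
grip 0.036 0.005 0.245 [[649.0, 145.0], [679.0, 174.0]]
grip 0.036 0.005 0.115 [[629.0, 300.0], [656.0, 328.0]]
```

```bash
python3 -c "
from h import *
b=np.load('bal.npz')
im=dict(np.load('pics/scene8.npz')); dz=im['range_z']
for Y in range(60,160,8):
  row=[]
  for X in range(440,505,10):
    u=260+(X-260)/4;v=150+Y/4; o,d=ray(im,u,v); r=dz[int(round(v)),int(round(u))]; P=o+d*r; q=b['Rm'].T@(P[:2]-b['O']); row.append('%4d,%4d,%4d'%(q[0]*1000,q[1]*1000,P[2]*1000))
  print(Y,' | '.join(row))
"
```

```text
60   22, -75, 260 |  -12,-117, 306 |  -18,-130, 318 |  -13,-132, 317 |  -14,-139, 323 |   -6,-139, 319 |    5,-134, 310
68   19, -79, 258 |   -8,-114, 296 |  -12,-124, 306 |  -11,-131, 310 |  -14,-140, 318 |   -6,-139, 313 |    6,-134, 304
76  -15,-114, 295 |   -8,-115, 292 |   -4,-117, 291 |  -11,-131, 305 |  -12,-139, 311 |   -3,-138, 306 |    8,-134, 297
84  -33,-133, 311 |  -14,-122, 294 |   -9,-124, 293 |  -11,-133, 301 |   -9,-137, 303 |    3,-132, 293 |    9,-134, 291
92  -33,-134, 307 |  -27,-135, 304 |  -14,-129, 294 |  -10,-132, 294 |   -4,-133, 292 |    3,-133, 289 |    9,-135, 287
100  -32,-133, 300 |  -25,-134, 297 |  -19,-135, 295 |  -10,-134, 290 |   -5,-136, 289 |   10,-128, 275 |   11,-134, 279
108  -30,-133, 294 |  -25,-135, 293 |  -16,-133, 287 |   -8,-133, 283 |   -2,-134, 280 |    7,-132, 274 |   48,-102, 231
116    0,-104, 250 |   -9,-120, 267 |  -11,-129, 276 |   -5,-131, 274 |   -1,-134, 274 |    8,-132, 268 |   49,-102, 224
124    2,-102, 242 |  -11,-123, 265 |   -8,-128, 267 |   -3,-129, 266 |    0,-134, 268 |   13,-128, 257 |   53,-100, 215
132  -10,-116, 253 |  -11,-124, 260 |   -9,-130, 264 |   -2,-130, 260 |    2,-132, 259 |   13,-130, 252 |   53,-102, 209
140    5,-102, 228 |  -11,-125, 255 |   -7,-128, 255 |   -2,-131, 255 |    5,-131, 251 |   46,-101, 205 |   53,-103, 203
148    4,-103, 223 |   -9,-124, 247 |   -6,-129, 250 |   -2,-132, 250 |    4,-133, 247 |   48,-101, 198 |   54,-103, 196
156    7,-101, 213 |   15,-101, 209 |   23,-102, 205 |   -2,-133, 244 |   39,-102, 197 |   49,-101, 191 |   58,-101, 186
```

Depth on the fingertips shows that they end about 16 mm above the reported TCP height: z ≈ 0.243 with the TCP at 0.227. The task text puts them 17 mm below it. The x and y positions agree, and the roof's depth reads 260 mm, so I trust the image. On the left the tips had only about 4 mm of overlap with the grip and rode on its top. On the right they are now passing above the grip. I'll go back behind the grip and lower to TCP z ≈ 0.20.

arm_command --commands '[[0,[2.4,0.3,0],0],[0,[2.6,0.3,0],0],[0,[0,0,0],0],[0,[0,0,-1.6],0],[0,[0,0,-2],0],[0,[0,0,0],0]]'

```text
clock: 11.1
position: [0.622, -0.1497, 0.1967]
ee_rot: [0.707, -0.705, -0.035, 0.04]
contact_force: [-0.6, 0.1, -0.0]
width: -0.0
```

```bash
cat >> h.py <<'E'
def bz(tag,x0,y0,x1,y1,k,name="scene"):
    a=np.load(f'pics/{name}{tag}.npz')['pixels'][y0:y1,x0:x1,::-1]
    cv2.imwrite(f'pics/zz{tag}.png',np.clip(cv2.resize(a,None,fx=k,fy=k,interpolation=cv2.INTER_CUBIC)*2.0,0,255).astype(np.uint8))
E
python3 -c "
from h import *; status(); snap('10'); bz('10',240,120,340,250,4)"
```

```text
t 11.10 pos [ 0.622  -0.1497  0.1967] bal [   3.7 -122.1] F [-0.6  0.1 -0. ] w -0.0 yaw tool x 0.106 z axis [-0.106  0.994  0.003] q6 [-0.34  0.39  1.39 -0.    1.37 -0.45]
```

View pics/zz10.png

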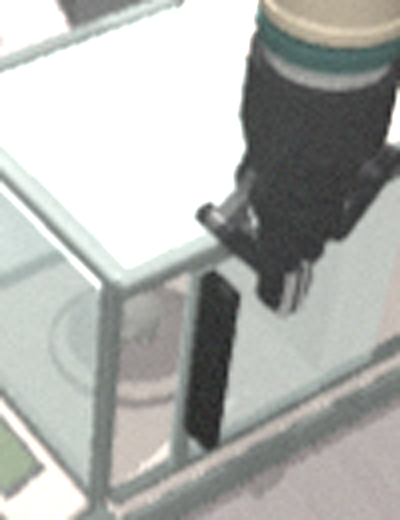

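Tips (near (280,305) in the crop) are now below the grip's top and behind it. I'll push.

arm_command --commands '[[0,[-0.7,-0.08,0],0],[0,[-0.7,-0.08,0],0],[0,[-0.4,-0.05,0],0],[0,[-0.4,-0.04,0],0],[0,[-0.4,-0.04,0],0],[0,[-0.4,-0.04,0],0],[0,[-0.4,-0.04,0],0],[0,[-0.4,-0.04,0],0],[0,[-0.4,-0.04,0],0],[0,[-0.4,-0.04,0],0],[0,[-0.4,-0.04,0],0],[0,[0,0,0],0]]'

```text
clock: 12.4
position: [0.5731, -0.1557, 0.1995]
ee_rot: [0.706, -0.706, -0.037, 0.038]
contact_force: [0.2, -1.1, 0.9]
width: 0.0
```

```bash
python3 -c "
from h import *; status(); snap('11'); bz('11',240,120,340,250,4)"
```

```text
t 12.40 pos [ 0.5731 -0.1557  0.1995] bal [ -45.6 -123. ] F [ 0.2 -1.1  0.9] w 0.0 yaw tool x 0.106 z axis [-0.106  0.994  0.   ] q6 [-0.38  0.32  1.49 -0.    1.33 -0.49]
```

View pics/zz11.png

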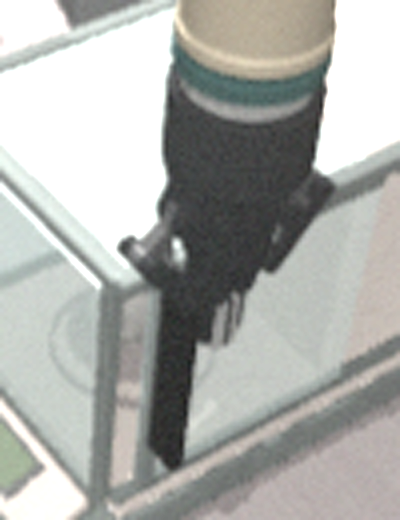

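The right door's front frame has moved from (190,380) to about (152,380) in the crop and the finger is squarely behind the grip. I'll continue.

arm_command --commands '[[0,[-0.2,-0.02,0],0],[0,[-0.2,-0.02,0],0],[0,[-0.2,-0.02,0],0],[0,[-0.2,-0.02,0],0],[0,[0,0,0],0]]'

```text
clock: 13.0
position: [0.5657, -0.1565, 0.1996]
ee_rot: [0.706, -0.706, -0.037, 0.038]
contact_force: [0.4, -0.1, 1.0]
width: 0.0001
```

arm_command --commands '[[0,[-0.1,-0.01,0],0],[0,[-0.1,-0.01,0],0],[0,[0,0,0],0]]'

```text
clock: 13.3
position: [0.5641, -0.1566, 0.1996]
ee_rot: [0.706, -0.706, -0.037, 0.037]
contact_force: [1.1, 1.4, -0.9]
width: -0.0002
```

arm_command --commands '[[0,[-0.1,-0.01,0],0],[0,[-0.1,-0.01,0],0],[0,[0,0,0],0]]'

```text
clock: 13.6
position: [0.563, -0.1568, 0.1997]
ee_rot: [0.706, -0.706, -0.038, 0.037]
contact_force: [4.0, 1.6, -1.9]
width: -0.0001
```

```bash
python3 -c "
from h import *; status(); snap('12'); bz('12',240,120,340,250,4)"
```

```text
t 13.60 pos [ 0.563  -0.1568  0.1997] bal [ -55.8 -123. ] F [ 4.   1.6 -1.9] w -0.0001 yaw tool x 0.106 z axis [-0.106  0.994 -0.   ] q6 [-0.39  0.3   1.52  0.    1.32 -0.5 ]
```

View pics/zz12.png

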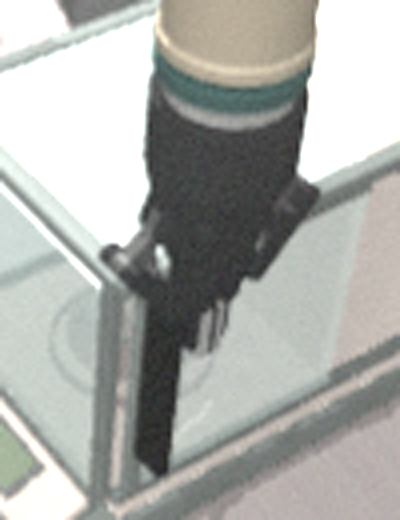

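The stop came at tool x = -55.8 mm (expected -55.5) with the force rising to 4 N. One more millimetre to confirm, then a gentle back-off.

arm_command --commands '[[0,[-0.1,-0.01,0],0],[0,[0,0,0],0]]'

```text
clock: 13.9
position: [0.563, -0.1568, 0.1997]
ee_rot: [0.706, -0.706, -0.039, 0.036]
contact_force: [7.2, 2.9, -3.2]
width: 0.0001
```

arm_command --commands '[[0,[0.1,0.01,0],0],[0,[0.1,0.01,0],0],[0,[0.2,0.02,0],0],[0,[0.3,0.03,0],0],[0,[0.6,0.06,0],0],[0,[1.2,0.12,0],0],[0,[0,0,0],0]]'

```text
clock: 14.6
position: [0.588, -0.1545, 0.1995]
ee_rot: [-0.706, 0.706, 0.038, -0.037]
contact_force: [0.7, -1.0, 0.8]
width: 0.0002
```

```bash
python3 -c "
from h import *; status(); snap('13'); bz('13',240,120,340,250,4)"
```

```text
t 14.60 pos [ 0.588  -0.1545  0.1995] bal [ -30.6 -123.4] F [ 0.7 -1.   0.8] w 0.0002 yaw tool x 0.106 z axis [-0.106  0.994 -0.   ] q6 [-0.37  0.33  1.46  0.    1.34 -0.48]
```

View pics/zz13.png

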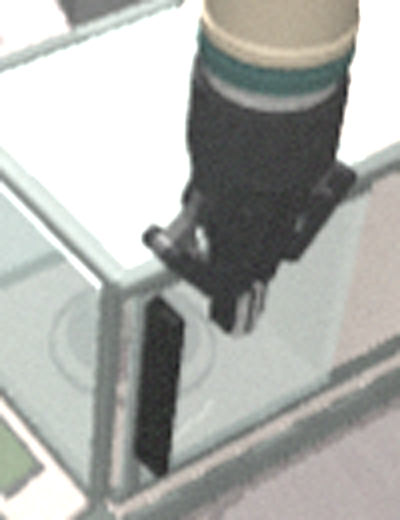

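The right door is shut and stayed so: grip at (160,385) in the crop, frame against the post. Back to the left door, the same way.

arm_command --commands '[[0,[0,0,4.5],0],[0,[0,0,4.5],0],[0,[0,0,1],0],[0,[-0.25,4.1,0],0],[0,[-0.25,4.1,0],0],[0,[-0.25,4.1,0],0],[0,[-0.25,4.1,0],0],[0,[-0.25,4.1,0],0],[0,[-0.25,4.1,0],0],[0,[0,0,0],0],[0,[0,0,0],0]]'

```text
clock: 15.8
position: [0.5707, 0.0921, 0.2992]
ee_rot: [-0.706, 0.706, 0.038, -0.039]
contact_force: [0.1, -0.3, -0.4]
width: 0.0004
```

```bash
python3 -c "
from h import *; status()"
```

```text
t 15.80 pos [0.5707 0.0921 0.2992] bal [-22.2 123.8] F [ 0.1 -0.3 -0.4] w 0.0004 yaw tool x 0.108 z axis [-0.108  0.994 -0.001] q6 [ 0.04  0.25  1.35 -0.    1.55 -0.07]
```

arm_command --commands '[[0,[0,0,-4],0],[0,[0,0,-4],0],[0,[0,0,-1.9],0],[0,[0,0,0],0],[0,[0,0,0],0]]'

```text
clock: 16.3
position: [0.5717, 0.0903, 0.2009]
ee_rot: [-0.706, 0.706, 0.037, -0.037]
contact_force: [0.5, 0.2, 0.5]
width: -0.0001
```

arm_command --commands '[[0,[-0.4,-0.05,0],0],[0,[-0.4,-0.05,0],0],[0,[-0.4,-0.05,0],0],[0,[-0.4,-0.05,0],0],[0,[-0.4,-0.04,0],0],[0,[-0.4,-0.04,0],0],[0,[-0.4,-0.04,0],0],[0,[0,0,0],0]]'

```text
clock: 17.1
position: [0.5427, 0.0883, 0.2009]
ee_rot: [-0.706, 0.706, 0.038, -0.037]
contact_force: [0.5, 0.0, -0.3]
width: -0.0001
```

```bash
python3 -c "
from h import *; status(); snap('14'); bz('14',195,80,275,210,4)"
```

```text
t 17.10 pos [0.5427 0.0883 0.2009] bal [-50.4 122.9] F [ 0.5  0.  -0.3] w -0.0001 yaw tool x 0.106 z axis [-0.106  0.994 -0.   ] q6 [ 0.03  0.25  1.59 -0.    1.31 -0.07]
```

View pics/zz14.png

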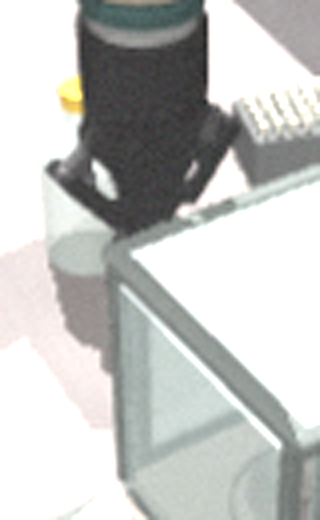

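The gap at the corner post (about (135,400)) is nearly closed. I'll do the last millimetres slowly.

arm_command --commands '[[0,[-0.2,-0.02,0],0],[0,[-0.2,-0.02,0],0],[0,[0,0,0],0]]'

```text
clock: 17.5
position: [0.539, 0.088, 0.2005]
ee_rot: [0.706, -0.706, -0.037, 0.038]
contact_force: [1.6, 0.0, -0.8]
width: -0.0001
```

arm_command --commands '[[0,[-0.1,-0.01,0],0],[0,[-0.1,-0.01,0],0],[0,[0,0,0],0]]'

```text
clock: 17.8
position: [0.5372, 0.0877, 0.2005]
ee_rot: [0.706, -0.706, -0.037, 0.037]
contact_force: [1.8, 0.7, -0.4]
width: 0.0001
```

arm_command --commands '[[0,[-0.1,-0.01,0],0],[0,[0,0,0],0]]'

```text
clock: 18.0
position: [0.5372, 0.0877, 0.2006]
ee_rot: [0.706, -0.706, -0.038, 0.037]
contact_force: [4.3, 1.2, -3.2]
width: -0.0001
```

arm_command --commands '[[0,[-0.1,-0.01,0],0],[0,[0,0,0],0]]'

```text
clock: 18.2
position: [0.5372, 0.0877, 0.2006]
ee_rot: [0.706, -0.706, -0.039, 0.036]
contact_force: [6.4, 1.2, -4.8]
width: 0.0002
```

arm_command --commands '[[0,[0.1,0.01,0],0],[0,[0.1,0.01,0],0],[0,[0.2,0.02,0],0],[0,[0.3,0.03,0],0],[0,[0.6,0.06,0],0],[0,[1.2,0.12,0],0],[0,[0,0,0],0],[0,[0,0,4.5],0],[0,[0,0,4.5],0],[0,[0,0,1],0],[0,[0,0,0],0]]'

```text
clock: 19.3
position: [0.5614, 0.0901, 0.3029]
ee_rot: [-0.706, 0.706, 0.039, -0.036]
contact_force: [0.1, 0.6, -0.0]
width: -0.0002
```

arm_command --commands '[[0,[-3.6,-3.5,0],0],[0,[-3.6,-3.5,0],0],[0,[-3.6,-3.5,0],0],[0,[-3.6,-3.5,0],0],[0,[0,0,0],0],[0,[0,0,0],0]]'

```text
clock: 19.9
position: [0.4157, -0.0496, 0.2994]
ee_rot: [0.707, -0.706, -0.036, 0.037]
contact_force: [0.0, -0.9, -0.0]
width: 0.0001
```

```bash
python3 -c "
from h import *; status(); snap('15')
im=dict(np.load('pics/top15.npz')); px=im['pixels']; b=np.load('bal.npz')
cv2.imwrite('pics/zt15.png',np.clip(cv2.resize(px[150:260,200:340,::-1],(700,550),interpolation=cv2.INTER_NEAREST)*1.6,0,255).astype(np.uint8))
"
```

```text
t 19.90 pos [ 0.4157 -0.0496  0.2994] bal [-191.1   -1.1] F [ 0.  -0.9 -0. ] w 0.0001 yaw tool x 0.103 z axis [-0.103  0.995  0.001] q6 [-0.29 -0.    1.64  0.    1.5  -0.39]
```

View pics/snap15.png

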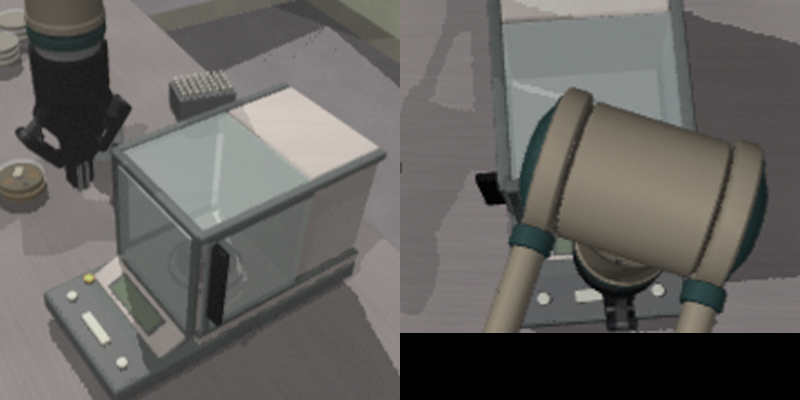

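View pics/zt15.png

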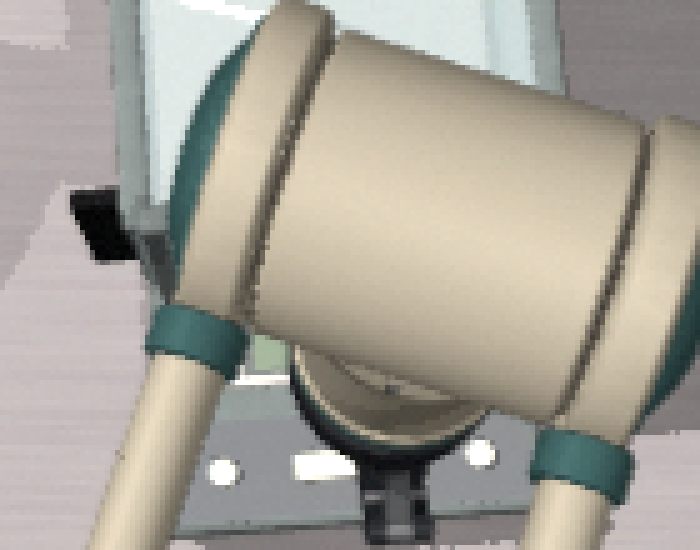

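Left grip's rear edge sits at top-view row 187.5 against 187.3 predicted for shut, so both doors are shut. Before lowering at the key I need to check that the wrist housing over the chamber clears the roof, and get the fingertip position from depth.

```bash
python3 -c "
from h import *
b=np.load('bal.npz')
def cloud(n,x0,y0,x1,y1):
  im=dict(np.load(f'pics/{n}15.npz')); vv,uu=np.mgrid[y0:y1,x0:x1]; r=im['range_z'][y0:y1,x0:x1]
  ok=r>0; K=im['intrinsics']; c=np.stack([(uu-K[0,2])/K[0,0]*r,(vv-K[1,2])/K[1,1]*r,r],-1)[ok]; P=(c-im['t'])@im['R']
  return np.c_[(P[:,:2]-b['O'])@b['Rm'],P[:,2]]*1000
c=cloud('top',180,110,360,262); h=c[c[:,2]>290]
print('top n',len(h))
for z0 in range(280,700,40):
  s=h[(h[:,2]>=z0)&(h[:,2]<z0+40)]
  if len(s): print(z0,len(s),'x',s[:,0].min().round(),s[:,0].max().round(),'y',s[:,1].min().round(),s[:,1].max().round())
c=cloud('scene',160,0,250,180); h=c[(abs(c[:,0]+191)<110)&(abs(c[:,1])<120)&(c[:,2]>250)]
for z0 in range(250,700,10):
  s=h[(h[:,2]>=z0)&(h[:,2]<z0+10)]
  if len(s)>3: print('sc',z0,len(s),'x',s[:,0].min().round(),s[:,0].max().round(),'y',s[:,1].min().round(),s[:,1].max().round())
print(h[:,2].min())
"
```

```text
top n 8798
320 1 x -218.0 -218.0 y 10.0 10.0
360 42 x -248.0 -217.0 y -13.0 10.0
400 167 x -252.0 -224.0 y -14.0 11.0
440 76 x -228.0 -197.0 y -26.0 35.0
480 132 x -227.0 -191.0 y -27.0 35.0
520 166 x -226.0 -193.0 y -23.0 34.0
560 115 x -225.0 -203.0 y -16.0 30.0
600 89 x -227.0 -209.0 y -7.0 27.0
640 73 x -261.0 -141.0 y -54.0 72.0
680 7907 x -273.0 -133.0 y -68.0 89.0
sc 250 154 x -98.0 -81.0 y -28.0 106.0
sc 260 144 x -98.0 -82.0 y -23.0 101.0
sc 310 12 x -198.0 -183.0 y -12.0 -7.0
sc 320 55 x -205.0 -178.0 y -14.0 6.0
sc 330 57 x -205.0 -178.0 y -14.0 3.0
sc 340 55 x -206.0 -179.0 y -14.0 2.0
sc 350 65 x -218.0 -162.0 y -16.0 -5.0
sc 360 177 x -227.0 -154.0 y -17.0 9.0
sc 370 155 x -236.0 -147.0 y -19.0 12.0
sc 380 184 x -245.0 -139.0 y -20.0 8.0
sc 390 213 x -252.0 -132.0 y -20.0 5.0
sc 400 314 x -253.0 -131.0 y -22.0 11.0
sc 410 239 x -244.0 -143.0 y -22.0 4.0
sc 420 182 x -234.0 -151.0 y -23.0 6.0
sc 430 54 x -230.0 -154.0 y -15.0 6.0
sc 440 151 x -229.0 -163.0 y -40.0 8.0
sc 450 218 x -229.0 -162.0 y -41.0 12.0
sc 460 216 x -229.0 -159.0 y -41.0 6.0
sc 470 225 x -229.0 -164.0 y -40.0 9.0
sc 480 345 x -229.0 -156.0 y -41.0 23.0
sc 490 151 x -226.0 -166.0 y -37.0 4.0
sc 500 247 x -228.0 -159.0 y -39.0 15.0
sc 510 214 x -228.0 -162.0 y -40.0 9.0
sc 520 296 x -228.0 -156.0 y -39.0 18.0
sc 530 254 x -226.0 -165.0 y -38.0 9.0
sc 540 268 x -226.0 -162.0 y -38.0 12.0
sc 550 274 x -226.0 -161.0 y -39.0 9.0
sc 560 285 x -226.0 -165.0 y -38.0 12.0
sc 570 298 x -226.0 -162.0 y -37.0 10.0
sc 580 306 x -226.0 -161.0 y -38.0 7.0
sc 590 321 x -226.0 -165.0 y -38.0 9.0
sc 600 330 x -226.0 -163.0 y -39.0 8.0
sc 610 345 x -226.0 -161.0 y -38.0 12.0
sc 620 319 x -226.0 -165.0 y -38.0 9.0
sc 630 99 x -228.0 -182.0 y -58.0 -9.0
sc 640 16 x -228.0 -208.0 y -57.0 -44.0
250.425339277626
```

Fingertips at z ≈ 314 mm (TCP + 15) and x -205 to -178, over the tare key. The knuckles reach x ≈ -131 and the wrist housing is more than 300 mm above the tips, so both stay clear. Descending.

arm_command --commands '[[0,[0.1,0.1,-4.5],0],[0,[0,0,-4.5],0],[0,[0,0,-4.5],0],[0,[0,0,-4.5],0],[0,[0,0,-4],0],[0,[0,0,-2],0],[0,[0,0,0],0],[0,[0,0,0],0]]'

```text
clock: 20.8
position: [0.4187, -0.0477, 0.0604]
ee_rot: [0.706, -0.706, -0.038, 0.038]
contact_force: [-0.0, -0.0, -0.4]
width: 0.0004
```

```bash
python3 -c "
from h import *; status(); snap('16'); bz('16',170,130,300,270,4)"
```

```text
t 20.80 pos [ 0.4187 -0.0477  0.0604] bal [-187.9    0.6] F [-0.  -0.  -0.4] w 0.0004 yaw tool x 0.108 z axis [-0.108  0.994  0.   ] q6 [-0.28  0.21  2.05  0.    0.88 -0.39]
```

View pics/zz16.png

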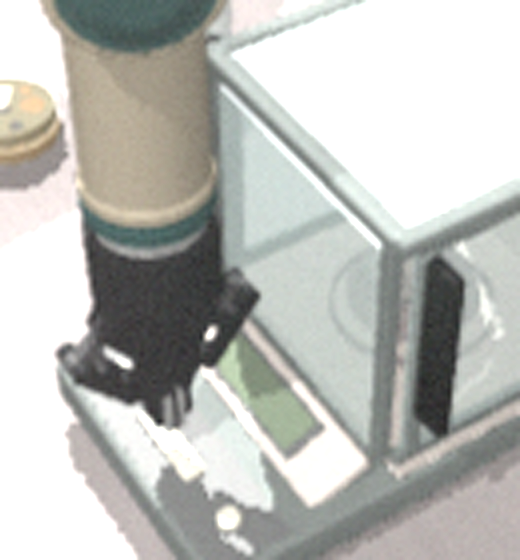

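Tips at (175,415) in the crop are about 2 cm above the key's centre. Lowering in small steps and watching the force.

arm_command --commands '[[0,[0,0,-0.9],0],[0,[0,0,-0.7],0],[0,[0,0,0],0]]'

```text
clock: 21.2
position: [0.4171, -0.0482, 0.0441]
ee_rot: [0.706, -0.706, -0.037, 0.038]
contact_force: [-0.3, -0.1, 0.1]
width: 0.0001
```

arm_command --commands '[[0,[0,0,-0.2],0],[0,[0,0,-0.1],0],[0,[0,0,0],0]]'

```text
clock: 21.5
position: [0.4179, -0.0485, 0.0417]
ee_rot: [-0.706, 0.706, 0.038, -0.037]
contact_force: [-0.9, -0.1, 0.7]
width: -0.0003
```

arm_command --commands '[[0,[0,0,-0.1],0],[0,[0,0,-0.1],0],[0,[0,0,0],0]]'

```text
clock: 21.8
position: [0.4179, -0.0485, 0.0397]
ee_rot: [-0.706, 0.706, 0.038, -0.037]
contact_force: [-0.6, -0.4, 3.5]
width: 0.0
```

arm_command --commands '[[0,[0,0,-0.1],0],[0,[0,0,0],0]]'

```text
clock: 22.0
position: [0.4179, -0.0484, 0.0387]
ee_rot: [-0.706, 0.706, 0.038, -0.037]
contact_force: [-1.1, -0.1, 3.6]
width: -0.0005
```

Contact, and the force is growing as the spring should. I'll go on to the bottom stop.

arm_command --commands '[[0,[0,0,-0.1],0],[0,[0,0,0],0]]'

```text
clock: 22.2
position: [0.418, -0.0485, 0.0382]
ee_rot: [-0.706, 0.706, 0.038, -0.037]
contact_force: [-3.0, 0.4, 9.3]
width: 0.0001
```

arm_command --commands '[[0,[0,0,-0.1],0],[0,[0,0,0],0]]'

```text
clock: 22.4
position: [0.418, -0.0485, 0.038]
ee_rot: [-0.706, 0.706, 0.038, -0.037]
contact_force: [-3.4, 0.4, 17.4]
width: -0.0002
```

arm_command --commands '[[0,[0,0,-0.1],0],[0,[0,0,0],0]]'

```text
clock: 22.6
position: [0.418, -0.0485, 0.0377]
ee_rot: [-0.706, 0.706, 0.038, -0.037]
contact_force: [-5.7, 0.6, 25.6]
width: 0.0002
```

```bash
python3 -c "
from h import *; status()"
```

```text
t 22.60 pos [ 0.418  -0.0485  0.0377] bal [-188.6   -0.2] F [-5.7  0.6 25.6] w 0.0002 yaw tool x 0.106 z axis [-0.106  0.994 -0.   ] q6 [-0.28  0.24  2.09 -0.    0.81 -0.39]
```

The key bottomed: about 4 mm of travel, then the force climbed to 25 N without further motion. Releasing, and moving clear for a last look.

arm_command --commands '[[0,[0,0,0.4],0],[0,[0,0,0.6],0],[0,[0,0,2],0],[0,[0,0,4],0],[0,[0,0,4],0],[0,[0,0,4],0],[0,[-2,3.5,3],0],[0,[-2,3.5,3],0],[0,[-2,4,0],0],[0,[-2,4,0],0],[0,[-1,4,0],0],[0,[-1,4,0],0]]'

```text
clock: 23.8
position: [0.317, 0.1827, 0.2454]
ee_rot: [0.706, -0.706, -0.038, 0.037]
contact_force: [0.8, -0.3, -0.1]
width: 0.0
```

arm_command --commands '[[0,[-1,4,0],0],[0,[-1,4,0],0],[0,[-1,4,0],0],[0,[-1,4,0],0],[0,[-1,4,0],0],[0,[0,0,0],0],[0,[0,0,0],0],[0,[0,0,0],0]]'

```text
clock: 24.6
position: [0.268, 0.3802, 0.2449]
ee_rot: [-0.706, 0.707, 0.037, -0.037]
contact_force: [-0.2, -0.2, 0.1]
width: -0.0002
```

```bash
python3 -c "
from h import *; status(); snap('17'); bz('17',180,90,340,280,3)
im=dict(np.load('pics/top17.npz')); i0=dict(np.load('pics/top0.npz'));px=im['pixels']; b=np.load('bal.npz')
a=np.vstack([0]) if 0 else None
cv2.imwrite('pics/zt17.png',np.clip(cv2.resize(px[150:260,200:340,::-1],(700,550),interpolation=cv2.INTER_NEAREST)*1.6,0,255).astype(np.uint8))
cv2.imwrite('pics/full17.png',cv2.resize(px[:,:,::-1],(768,576)))
for s in(1,-1): print(s,[proj(im,np.r_[b['O']+b['Rm']@[-.07,s*.129],.245]).round(1)])
for u0,u1 in((205,222),(312,330)):
  m=(px[150:215,u0:u1].max(2)<45); vv,uu=np.nonzero(m); print(uu.min()+u0,uu.max()+u0,vv.min()+150,vv.max()+150)
"
```

```text
t 24.60 pos [0.268  0.3802 0.2449] bal [-293.2  441.8] F [-0.2 -0.2  0.1] w -0.0002 yaw tool x 0.106 z axis [-0.105  0.994 -0.001] q6 [ 0.81  0.09  1.67 -0.    1.38  0.7 ]
1 [array([212.8, 187.3])]
-1 [array([323.7, 179.4])]
214 221 188 201
312 323 180 195
```

View pics/zz17.png

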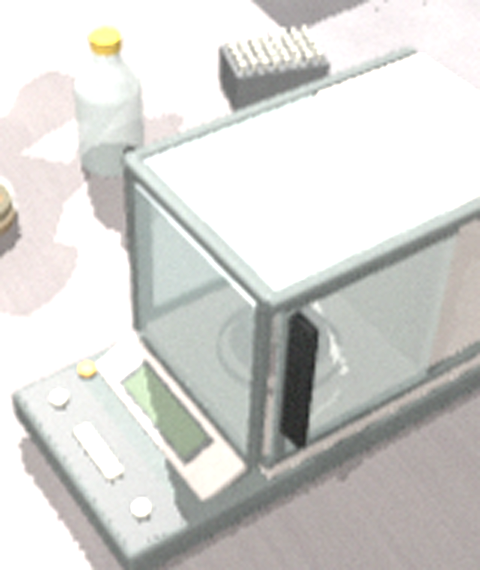

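View pics/zt17.png

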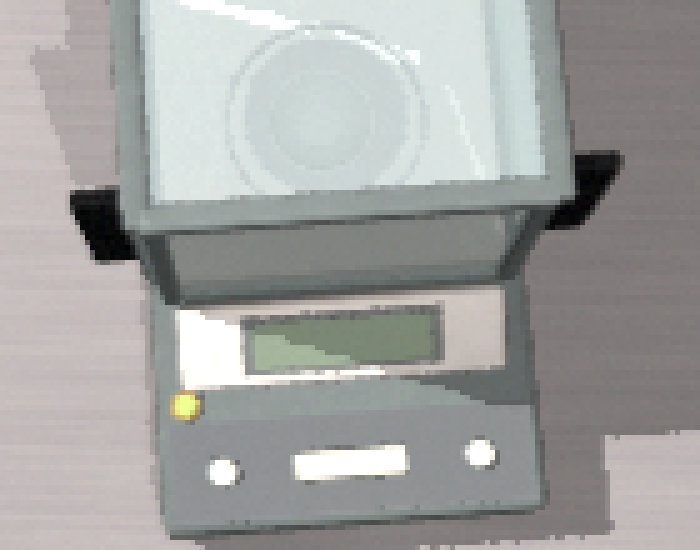

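View pics/full17.png

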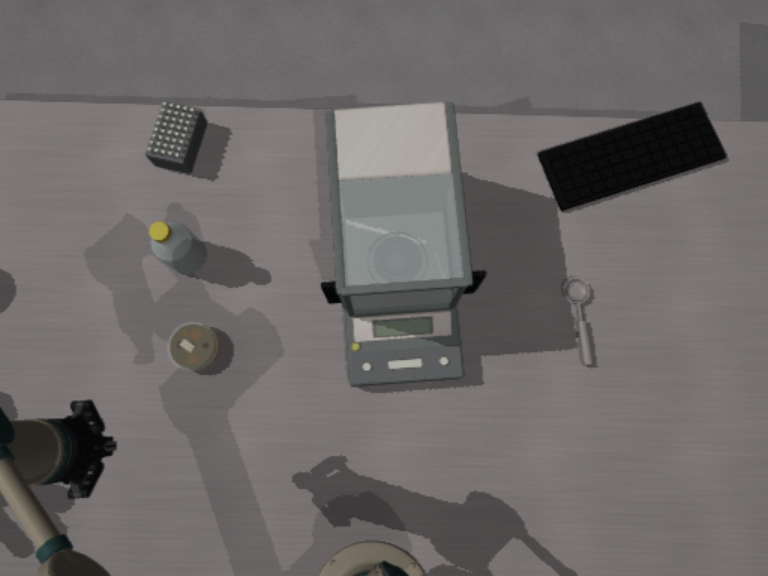

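The last pictures show both grips at their shut rows: left 188 (187.3 predicted), right 180 (179.4 predicted). The tare key is up at (350,462) in the crop. Dish, bottle, culture dishes and spoon are where they were, and the arm is clear. Handing in.

```bash
python3 -c "
from rig import manip
print(manip.sign_off())"
```

```text
the job is handed in; nothing more can be done
None
```

Both glass doors are fully shut. After that I pressed the tare key right down once and let it come up. I handed the job in at about 24.7 s.

- **Doors:** Each door was pushed until it stopped against about 7 N. In the last top view both grips' rear edges lie within 1 pixel (about 2 mm) of the fully shut position.
- **Tare key:** It went down about 4 mm to its stop, where the force reached about 26 N. In the last pictures it looks to be up. Height cannot be read to the millimetre from them.
- **Left alone:** The round keys were not touched. The weighing dish, bottle, culture dishes and spoon look unmoved in the last pictures.

**What went wrong on the way:**
- **Left door:** My first push shut it, but the fingers rode on the grip's top and dragged it open again by about 12 mm as I backed off. I shut it again lower down and backed off slowly, before touching the tare key.
- **Right door:** My first pass went over its grip without moving the door.
- **Cause:** Depth images put the fingertips about 15 mm above the reported TCP height, while the given figures put them 17 mm below it. I went by the images from then on, and the stops then came where expected.

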